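# Hold a sample carrier flush on a tilted stage

### The job

The sample carrier has toppled over: stand it upright on its square plate on the table and let go of it. Then take it by its post, bring it over the tilted stage, tilt it to match the sloped sprung pad, and press the plate flat and centred against the pad so that the pad gives about 5 mm of its 12 mm travel, never down to its stop. Finish while still gripping the carrier and holding it flush and still like that, and leave the blue drive unit, the wrench and the bottle where they are.

Things in the scene. Friction and masses are not known exactly. Their poses are not given: they have to be found in the camera images.
- carrier_grip (a point): Mid-post of the sample carrier (loose, 0.22 kg): steel plate 60x60x8 mm, black square post 16x16 mm, 72 mm long, on its middle, sides parallel; 80 mm tall in all. Point is on the post's axis, 44 mm from the underside. z runs from plate to post end, x and y along the plate's sides. It starts toppled on the plate's +x edge and the post end: z away from robot +-30 deg and 17 deg below level, y level
- carrier_foot (a point): Centre of the underside of the carrier's plate (the 60 x 60 mm face that goes flush on the pad); axes as carrier_grip. The centre of mass lies about 14 mm above it, so with a plate edge on the table and tilted less than about 60 deg from upright the carrier drops onto its plate by itself
- pad_face (a point): Centre of the top face of the stage's sprung pad, an aluminium square 78x78 mm about 0.11 m up; moves with the pad. The black tilt stage is fixed (foot 124x112 mm, side cheeks 75 mm high), its tilt clamped rigid. z: outward normal, leaning 11 to 29 deg from vertical, away from the robot (+-25 deg of yaw); y: level, to the left; x: down the slope, away from the robot. Sides of the pad are along x and y
- pad (a joint): How far the sprung pad is pressed in along its normal (m): 0 at rest, 0.012 at its hard stop. It stays straight as it slides and needs 3 N to start, then 1.5 N more per mm (10.5 N at 5 mm)
- drive_unit: Bystander: blue drive unit, 100 x 50 x 75 mm tall; origin at the centre of its underside
- wrench: Bystander: steel wrench 150 mm long lying on the table
- bottle: Bystander: bottle, 60 mm across, 150 mm tall; origin at the centre of its underside
Things that resemble listed ones, but are neither listed nor needed, are in the scene too. Leave any orange look-alike of the part that bears carrier_grip alone.

How it is judged (in metres and radians):
On the way:
1. the carrier stands upright on its plate on the table, let go of (angle between carrier_grip's own z axis and vertical below 0.1 rad and height (world z) of carrier_foot below 0.004 m and contact force between the fingers and carrier below 0.2 N), for 0.2 s.
At the end, for the whole second after the job is handed in: The carrier, still gripped by the fingers, is held still with its plate's underside on the pad: parallel to it within 0.05 rad, centred within 12 mm each way, within 3 mm of it at the centre, the pad pressed in by 2 to 9 mm (angle between the z axis of carrier_foot and the z axis of pad_face, either way round below 0.05 rad and angle between carrier_foot's own z axis and vertical below 0.7 rad and x of carrier_foot in the frame of pad_face between -0.012 and 0.012 m and y of carrier_foot in the frame of pad_face between -0.012 and 0.012 m and z of carrier_foot in the frame of pad_face between -0.003 and 0.003 m and value of joint pad between 0.002 and 0.009 m and linear speed of carrier below 0.02 m/s and contact force between the fingers and carrier above 2 N); the arm keeps its last pose, push and grip.
It fails at once if the pad is rammed down to its stop (value of joint pad above 0.0115 m).
It fails at once if a bystander is disturbed (distance of any of drive_unit, wrench, bottle from where it was at the start of the episode above 0.02 m).
It also fails if it takes over 64 s, if anything falls off the work surface, if the arm or the gripper's body presses on something with over 40 N, if the wrist force passes 120 N, or if a joint passes its speed limit or range.

### The arm

A 6-joint arm with a two-finger parallel gripper is mounted at the origin on the work surface. World frame = base frame: x ahead of the robot, y to its left, z up, the work surface at z = 0. Lengths are in mm, angles in rad, forces in N, time in s.
With the tool pointing down it reaches from about 350 to 875 mm from the base axis. Payload 4.2 kg.
Tool frame: the origin (TCP) lies at the very end of the fingers, on their centre line; the grasp point (between the pads) lies arm.grip_depth behind it (arm.grip_depth is the distance from the TCP to the grasp point, in mm); z points along the fingers, y is the direction in which the jaws open and shut (so a half turn about z gives the same grasp; the last joint's range is limited). The gripper opens to 85 mm and grips with 20 to 120 N. Pads are 22 mm wide; open, the fingers measure 114 mm over their backs; the gripper's body (76 mm by 85 mm) begins 54 mm behind the grasp point. The pads swing forward as they close: fully open they stand 13 mm farther back than shut.
Start: joints at [1.562, 0.385, 0.008, 0, -1.194, -0.259], TCP at [165.35, 602.709, 231.312] pointing down, gripper open.
Joint ranges: [-3.14, 3.14], [-1.21, 2.06], [-1.07, 1.41], [-3.16, 2.05], [-2.99, -0.16], [-3.1, 3.1]. Speed limits (rad/s): [2.79, 2.79, 3.14, 3.14, 3.14, 3.14].

### API

Orientations are given as a unit quaternion [x, y, z, w].
In Python, from bench import arm, optics, workorder gives the robot as it stands. The module is installed in compiled form; this text tells all that it offers.
- The arm moves only by the tool play_rows, never from a script. Its arguments are lists of equal length, an entry for each row: "travel": the shift along the tool's x, y, z in m, a list of three; "rotation": the turn, a rotation vector about the tool's x, y, z in rad, a list of three; "grip": the opening, from 0 (shut) to 1 (fully open). In form: {"travel": [[x, y, z], ...], "rotation": [[rx, ry, rz], ...], "grip": [grip, ...]}. A call has 1 to 12 rows; each row shifts and turns the commanded pose from where the row before left it, along the tool's axes as they then stand; what a row does not reach is not made up. A row lasts 1/12 s, in which the tool goes at most 41.7 mm and 7.16 degrees, less where a joint would pass 70% of its speed; a pose out of reach is approached as far as the arm can. A call is refused whole if a number of a shift passes 0.0417 or a number of a turn 0.125, either way. A call with a gripper value outside its range is refused whole. The fingers move at their own pace and stop on an object; the grip force is fixed at half the most. Time passes only in rows, so rows that do not move let the fingers close. It gives the time, the measured TCP pose, the force and the opening at its end, in the units of the state.
- arm.read_state(): the state, without advancing time (a new reading comes with each control period).
- optics.get_image(name): name is "side" or "top"; returns a dict with "image" (480x640x3 uint8, blue, green, red), "depth" (480x640 float32, mm along the optical axis (not along the pixel's ray), 0 where there is no reading), "camera_matrix" (3x3 intrinsics, pixels), "k1" (the pictures are not rectified: a ray, as slopes to the right and down, at radius r is drawn at 1 + k1 r^2 times it, then the intrinsics apply), "R" (3x3) and "t" (3): a world point X has camera coordinates R X + t. Camera axes: x right, y down, z forward; pixel columns grow to the right and rows downward; lengths in mm; the calibration is good to about 2 mm. A picture is of the moment at which its call begins.
- workorder.job_done(): hands the job in, once; it reports no verdict.
The state is a dict: "clock": time; "joints": joint angles; "joint_vel": joint speeds; "joint_efforts": joint torques, N m; "position": TCP position; "ee_rot": TCP orientation; "contact_force": force on the tool from outside, world axes, zero at the start; "wrist_torque": the same for the moment, N m; "gripper_width": finger opening in mm.
Only numpy, scipy, OpenCV 4.12 (cv2) and the standard library are available. Lean on these libraries where they do the work, as an engineer would, in place of code of your own. Each camera call takes 0.05 s, during which the arm holds its last target. There are 200 camera calls.

## Working session

There is one attempt and no reset: what is moved stays moved. The work goes in short steps, Python scripts to look and compute and a tool call to move; the robot and the scene stay as the last step left them, time stands still between calls to the robot, and variables do not carry over. Pictures are saved under pics/ and viewed, about 8 in all and at most 12, crops included, and the job is handed in when it is done.

Besides the shell and the picture viewer there is one more tool, called as name(argument=value, ...) on one line, values as JSON. play_rows: Moves the arm, as the interface text tells. Its arguments: {"type":"object","properties":{"travel":{"type":"array","items":{"type":"array","items":{"type":"number"}}},"rotation":{"type":"array","items":{"type":"array","items":{"type":"number"}}},"grip":{"type":"array","items":{"type":"number"}}},"required":["travel","rotation","grip"]}

```bash
mkdir -p pics
python3 - <<'E'
from bench import arm, optics
import cv2,numpy as np
s=arm.read_state();print(s, getattr(arm,'grip_depth',None))
for n in("side","top"):
    d=optics.get_image(n);cv2.imwrite(f"pics/{n}0.png",d["image"]);np.savez(f"{n}0.npz",**d)
    print(n,d["camera_matrix"],d["k1"],d["R"],d["t"])
E
```

```text
{'clock': 0.0, 'joints': array([ 1.56158019e+00,  3.85552383e-01,  6.60150245e-03, -5.08857791e-04,
       -1.19403026e+00, -2.58616299e-01]), 'joint_vel': array([ 0.00073327, -0.00150477, -0.00051291,  0.00074276,  0.002484  ,
       -0.00120764]), 'joint_efforts': array([-1.28087442e-03, -3.92286336e+01,  1.88398987e+01,  4.18635383e+00,
       -4.58396549e-03,  3.60597141e-06]), 'position': array([165.21545871, 602.1396477 , 230.21314545]), 'ee_rot': array([ 9.91033459e-01, -1.33609255e-01, -9.87740745e-05,  1.11333619e-03]), 'contact_force': array([ 0.26107706,  0.49471461, -0.10923327]), 'wrist_torque': array([-0.00824146,  0.0327396 ,  0.01426867]), 'gripper_width': 85.39782342975252} 18.700000000000003
side [[451.89253789   0.         321.08736813]
 [  0.         451.89253789 242.9698831 ]
 [  0.           0.           1.        ]] 0.013840840546227293 [[ 0.96471573 -0.26318172 -0.00767793]
 [-0.15995107 -0.56265292 -0.81107173]
 [ 0.20913924  0.78368174 -0.58489632]] [-563.26264365  163.3680367  1115.16324857]
top [[465.92070276   0.         318.31465755]
 [  0.         465.92070276 238.22973046]
 [  0.           0.           1.        ]] -0.03911705875934785 [[ 0.00500867 -0.99986212  0.0158323 ]
 [-0.994581   -0.00662509 -0.10375327]
 [ 0.10384386 -0.01522684 -0.99447705]] [ -23.80312364  609.6008748  1142.11531087]
```

View pics/side0.png

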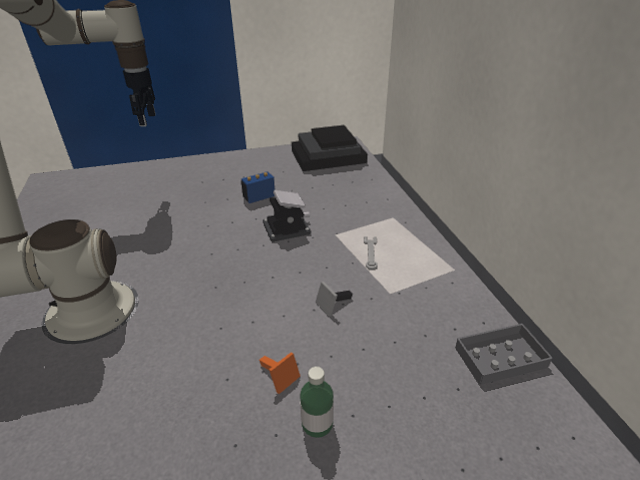

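View pics/top0.png

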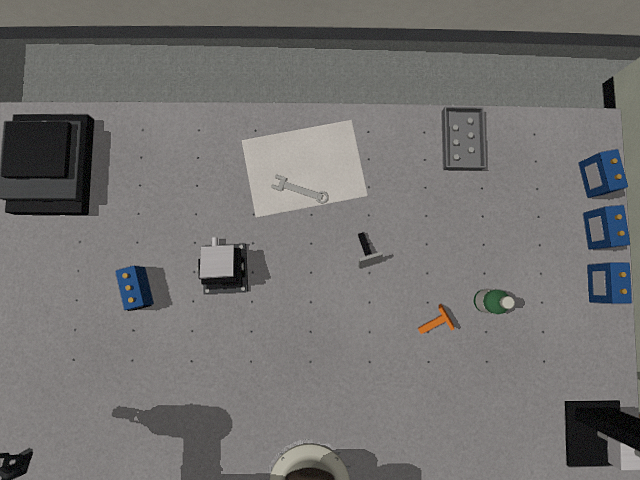

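Side view: the carrier is at about (333,297), the stage pad at (288,199), the drive unit at (258,187) and the orange decoy at (282,370). Top view: carrier post (365,243) and plate (371,258), pad (217,262), drive unit (133,288), bottle (495,301), wrench (300,188).

```bash
cat > h.py <<'E'
import numpy as np,cv2
def load(n): return dict(np.load(n))
def rays(d,uv):
    K=d["camera_matrix"];uv=np.asarray(uv,float).reshape(-1,1,2)
    p=cv2.undistortPoints(uv,K,np.array([float(d["k1"]),0,0,0,0]),None,None).reshape(-1,2)
    return np.c_[p,np.ones(len(p))]
def pts(d,uv):
    uv=np.asarray(uv); z=d["depth"][uv[:,1].astype(int),uv[:,0].astype(int)]
    ok=z>0; return (rays(d,uv[ok])*z[ok,None]-d["t"])@d["R"], uv[ok]
def onplane(d,uv,n,c):
    r=rays(d,uv)@d["R"]; o=-d["R"].T@d["t"]
    return o+r*(((c-o)@n)/(r@n))[:,None]
def proj(d,X):
    c=np.atleast_2d(X)@d["R"].T+d["t"];q=c[:,:2]/c[:,2:]
    q=q*(1+d["k1"]*(q**2).sum(1,keepdims=True));K=d["camera_matrix"]
    return q*[K[0,0],K[1,1]]+[K[0,2],K[1,2]]
def plane(P):
    for _ in range(5):
        c=P.mean(0);n=np.linalg.svd(P-c,full_matrices=False)[2][2]
        e=(P-c)@n; P=P[abs(e)<max(2.5*np.median(abs(e)),.5)]
    return c,n*np.sign(n[2]),np.std(e),len(P)
def region(d,x0,x1,y0,y1,f):
    m=np.zeros(d["depth"].shape,bool);m[y0:y1,x0:x1]=True
    v,u=np.nonzero(m&f); return np.c_[u,v]
E
python3 - <<'E'
from h import *
for n,(x0,x1,y0,y1),(a0,a1,b0,b1) in (("top0.npz",(190,260,230,300),(345,400,225,275)),("side0.npz",(260,320,180,245),(305,360,275,325))):
    d=load(n);g=d["image"].mean(2);sat=np.ptp(d["image"].astype(int),axis=2)
    P,uv=pts(d,region(d,0,640,0,480,np.ones_like(g,bool))[::50]); z=P[:,2];k=abs(z)<30
    print(n,"table z",np.median(z[k]),np.percentile(z[k],[10,90]))
    P,uv=pts(d,region(d,x0,x1,y0,y1,g>130)); k=P[:,2]>70
    c,nn,e,N=plane(P[k]);print("pad",c,nn,e,N,"tilt",np.degrees(np.arccos(nn[2])))
    m=np.zeros(g.shape,np.uint8);q=uv[k].astype(int);m[q[:,1],q[:,0]]=255
    cs,_=cv2.findContours(m,0,2);ct=max(cs,key=cv2.contourArea)
    r=cv2.minAreaRect(ct);print(r)
    ap=cv2.approxPolyDP(ct,4,True).reshape(-1,2);print("approx",ap.tolist(),onplane(d,ap,nn,c).round(1).tolist())
    # carrier: points above table
    P,uv=pts(d,region(d,a0,a1,b0,b1,np.ones_like(g,bool)));k=P[:,2]>6
    gg=g[uv[:,1],uv[:,0]]
    for nm,kk in(("post",k&(gg<55)),("plate",k&(gg>=55))):
        Q=P[kk];print(nm,len(Q),Q.mean(0),Q.min(0),Q.max(0))
        w,v=np.linalg.eigh(np.cov(Q.T));print(w,v.T)
    cv2.imwrite("pics/c_"+n[:-4]+".png",cv2.resize(d["image"][b0:b1,a0:a1],None,fx=7,fy=7,interpolation=cv2.INTER_NEAREST))
    cv2.imwrite("pics/p_"+n[:-4]+".png",cv2.resize(d["image"][y0:y1,x0:x1],None,fx=6,fy=6,interpolation=cv2.INTER_NEAREST))
a=[cv2.resize(cv2.imread("pics/"+x+"0.png"),(390,290)) for x in("c_top","c_side","p_top","p_side")]
cv2.imwrite("pics/m.png",np.vstack([np.hstack(a[:2]),np.hstack(a[2:])]))
E
```

```text
top0.npz table z 0.12539877671563127 [-3.06386778  3.68508722]
pad [546.10630429 219.82455111 107.66831029] [0.33622773 0.02361864 0.94148451] 1.327497263576834 837 tilt 19.69762700460995
((216.47230529785156, 261.0015563964844), (30.453041076660156, 34.66876220703125), 86.8201675415039)
approx [[233, 246], [201, 247], [200, 277], [232, 275]] [[583.2, 183.3, 95.3], [580.4, 259.4, 94.4], [508.8, 253.6, 120.1], [513.9, 179.8, 120.2]]
post 154 [ 597.4372586  -137.29556493   23.95712853] [ 568.194053   -153.13932718    9.67281346] [ 625.80279436 -121.8563485    36.07239038]
[  7.9176619   24.19278153 312.73097788] [[ 0.21563823  0.23380143  0.94807017]
 [-0.33717922  0.92902131 -0.15241254]
 [-0.91641166 -0.28680359  0.27916549]]
plate 281 [ 558.64411294 -149.7017531    37.71383437] [ 523.51772675 -226.37332381    6.07337895] [631.67315915 -89.40864193  64.17793169]
[240.62308564 368.44524309 411.25144145] [[ 0.95068552  0.20776801 -0.23028136]
 [-0.25559789  0.10424669 -0.96114637]
 [-0.1756894   0.97260736  0.15221088]]
side0.npz table z 0.25572806253753105 [-2.1141795   3.38156478]
pa
[... 270 characters left out ...]
7, 193]] [[506.7, 244.4, 122.1], [514.7, 178.1, 120.8], [583.8, 187.8, 97.1], [578.4, 256.4, 97.6]]
post 115 [ 602.92256834 -139.90921019   19.72439547] [ 580.17814376 -152.47133354    6.12623728] [ 625.2957013  -126.97226835   31.80289335]
[  8.69875078  32.34020431 173.0998382 ] [[-0.39584533  0.79536649 -0.45901919]
 [ 0.04986414  0.51772716  0.85409142]
 [-0.9169624  -0.3151995   0.24460015]]
plate 444 [ 557.64650604 -151.74166898   35.1092081 ] [ 535.87468152 -183.69975826    6.00913349] [ 627.58249955 -116.60885553   62.52843129]
[170.77982177 302.05644982 341.13427985] [[ 0.88710872  0.23617237 -0.39656112]
 [-0.41881101  0.05075635 -0.90665381]
 [-0.19399859  0.97038467  0.14393799]]
```

View pics/m.png

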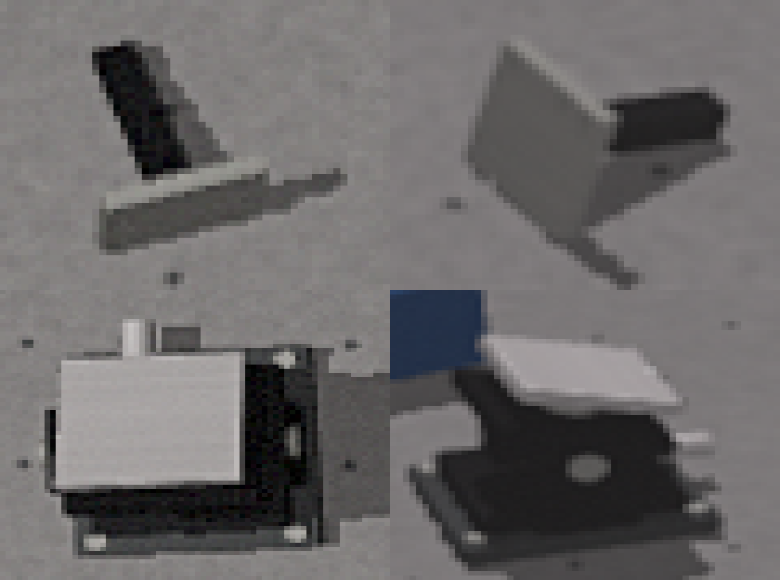

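Crops: top-left shows the carrier's post running up-left with the underside facing the robot. The underside's lower edge runs from about (359.5,268) to (383,259.5). Bottom row shows the pad square lit and clear.

```bash
cat >> h.py <<'E'
from scipy.spatial.transform import Rotation as Ro
from scipy.linalg import logm,expm
def T(p,q):
    M=np.eye(4);M[:3,:3]=q if np.ndim(q)==2 else Ro.from_quat(q).as_matrix();M[:3,3]=p;return M
def tool(yaw,lean):
    "tool x at yaw (deg); tool z leaned back toward robot by lean deg from down"
    a,b=np.radians([yaw,lean]);f=np.array([np.cos(a),np.sin(a),0]);z=-np.sin(b)*f-np.cos(b)*np.array([0,0,1.]);y=np.array([f[1],-f[0],0])
    return np.c_[np.cross(y,z),y,z]
def rows(T1,N=None):
    from bench import arm
    s=arm.read_state();T0=T(s["position"]/1000,s["ee_rot"]);D=np.linalg.inv(T0)@T1
    L=logm(D).real
    w=np.array([L[2,1],L[0,2],L[1,0]])
    N=N or int(np.ceil(max(np.linalg.norm(L[:3,3])/.038,np.linalg.norm(w)/.11,1)))
    E=expm(L/N);print("N",N,"travel",E[:3,3].round(4),"rot",Ro.from_matrix(E[:3,:3]).as_rotvec().round(4))
E
python3 - <<'E'
from h import *
d=load("top0.npz");Z=np.array([0,0,1.])
f=lambda x,y:[345+x/7.09,225+y/5.8]
def ln(a,b,h):
    P=onplane(d,[f(*a),f(*b)],Z,np.array([0,0,h]));v=P[0]-P[1];print(h,P.round(1).tolist(),P.mean(0).round(1),np.linalg.norm(v).round(1),np.degrees(np.arctan2(-v[0],v[1])))
ln((103,250),(268,200),2.3);ln((105,210),(268,173),59.7);ln((108,190),(265,157),57.4)
# post edges: top face corner line x=-8: at z=80 and z=8
for a,b in(((95,60),(148,178)),((137,45),(188,165))):
    hh=[31+.956*8-.292*80,31+.956*8-.292*8]
    A=onplane(d,[f(*a)],Z,np.array([0,0,hh[0]]))[0];B=onplane(d,[f(*b)],Z,np.array([0,0,hh[1]]))[0];v=A-B;print(A.round(1),B.round(1),np.degrees(np.arctan2(v[1],v[0])))
s=load("side0.npz");g=s["image"].mean(2)
q=np.array([[508,50],[608,120],[578,228],[478,150]])-[390,0];poly=np.c_[305+q[:,0]/7.09,275+q[:,1]/5.8]
m=np.zeros(g.shape,np.uint8);cv2.fillPoly(m,[poly.astype(np.int32)],1);m=cv2.erode(m,np.ones((3,3)))
P,_=pts(s,region(s,0,640,0,480,m>0));c,n,e,N=plane(P);print("underside",c,n,e,N,np.degrees(np.arctan2(-n[1],-n[0])),np.degrees(np.arctan2(n[1],n[0])))
# first move
rows(T(np.array([.605,-.135,.15]),tool(19.5,24)))
rows(T(np.array([.605,-.135,.22]),tool(19.5,0)))
E
```

```text
2.3 [[536.3, -127.1, 2.3], [558.8, -187.3, 2.3]] [ 547.6 -157.2    2.3] 64.3 20.49463702643326
59.7 [[550.9, -121.8, 59.7], [566.9, -178.5, 59.7]] [ 558.9 -150.2   59.7] 58.9 15.753801171601246
57.4 [[559.5, -123.2, 57.4], [573.8, -177.9, 57.4]] [ 566.7 -150.5   57.4] 56.6 14.681233993840655
[ 619.6 -123.2   15.3] [ 566.1 -139.6   36.3] 17.071060129686963
[ 626.4 -138.4   15.3] [ 571.8 -153.8   36.3] 15.75873258898352
underside [ 554.76949068 -154.18213176   35.28377591] [-0.9171288  -0.28488858  0.278771  ] 0.9093141628625127 209 17.25641108452724 -162.74358891547277
N 24 travel [0.0184 0.0315 0.0004] rot [-0.0052 -0.0169 -0.025 ]
N 23 travel [0.0187 0.033  0.0005] rot [ 0.0001  0.     -0.0264]
```

play_rows(travel=[[0.0187,0.033,0.0005],[0.0187,0.033,0.0005],[0.0187,0.033,0.0005],[0.0187,0.033,0.0005],[0.0187,0.033,0.0005],[0.0187,0.033,0.0005],[0.0187,0.033,0.0005],[0.0187,0.033,0.0005],[0.0187,0.033,0.0005],[0.0187,0.033,0.0005],[0.0187,0.033,0.0005],[0.0187,0.033,0.0005]], rotation=[[0,0,-0.0264],[0,0,-0.0264],[0,0,-0.0264],[0,0,-0.0264],[0,0,-0.0264],[0,0,-0.0264],[0,0,-0.0264],[0,0,-0.0264],[0,0,-0.0264],[0,0,-0.0264],[0,0,-0.0264],[0,0,-0.0264]], grip=[1,1,1,1,1,1,1,1,1,1,1,1])

```text
clock: 1.1
position: [338.9, 182.0, 225.3]
ee_rot: [1.0, 0.026, 0.0, -0.0]
contact_force: [0.9, 0.8, -0.2]
gripper_width: 85.0
```

play_rows(travel=[[0.0187,0.033,0.0005],[0.0187,0.033,0.0005],[0.0187,0.033,0.0005],[0.0187,0.033,0.0005],[0.0187,0.033,0.0005],[0.0187,0.033,0.0005],[0.0187,0.033,0.0005],[0.0187,0.033,0.0005],[0.0187,0.033,0.0005],[0.0187,0.033,0.0005],[0.0187,0.033,0.0005]], rotation=[[0,0,-0.0264],[0,0,-0.0264],[0,0,-0.0264],[0,0,-0.0264],[0,0,-0.0264],[0,0,-0.0264],[0,0,-0.0264],[0,0,-0.0264],[0,0,-0.0264],[0,0,-0.0264],[0,0,-0.0264]], grip=[1,1,1,1,1,1,1,1,1,1,1])

```text
clock: 2.02
position: [606.3, -136.7, 219.1]
ee_rot: [0.986, 0.169, -0.001, -0.0]
contact_force: [1.0, 0.6, 0.0]
gripper_width: 85.2
```

Run:
```python
from h import *
from bench import arm
s=arm.read_state();print(s["clock"],s["position"],s["joints"],s["contact_force"])
rows(T(np.array([.6305,-.1302,.098]),tool(16.8,24)))
```

```text
2.0167 [ 606.2943193  -136.74448626  219.12544698] [ 3.80786690e-02  3.87721437e-01 -1.85879358e-02 -2.68020537e-04
 -1.16573274e+00  1.87279715e+00] [1.02127912e+00 5.83581929e-01 7.61838820e-04]
N 4 travel [0.011  0.0005 0.0291] rot [ 0.0023 -0.1044  0.0115]
```

play_rows(travel=[[0.011,0.0005,0.0291],[0.011,0.0005,0.0291],[0.011,0.0005,0.0291],[0.011,0.0005,0.0291],[0,0,0],[0,0,0]], rotation=[[0.0023,-0.1044,0.0115],[0.0023,-0.1044,0.0115],[0.0023,-0.1044,0.0115],[0.0023,-0.1044,0.0115],[0,0,0],[0,0,0]], grip=[1,1,1,1,1,1])

```text
clock: 2.52
position: [627.8, -128.1, 90.3]
ee_rot: [0.966, 0.143, -0.212, 0.03]
contact_force: [-0.1, -0.2, 1.2]
gripper_width: 85.8
```

Run:
```python
from h import *
from bench import arm
s=arm.read_state();print(s["clock"],s["position"],s["joints"],s["contact_force"])
rows(T(np.array([.5915,-.142,.007]),tool(16.8,24)),8)
```

```text
2.5167 [ 627.75612346 -128.11280557   90.31787702] [ 0.08923039  0.72980067  0.14739028  0.08270195 -1.41381366  1.74464828] [-0.12164906 -0.23920059  1.24660278]
N 8 travel [-0.0001  0.0004  0.0115] rot [-0.0004  0.0017  0.0001]
```

play_rows(travel=[[0,0.0004,0.0115],[0,0.0004,0.0115],[0,0.0004,0.0115],[0,0.0004,0.0115],[0,0.0004,0.0115],[0,0.0004,0.0115],[0,0,0.0115],[0,0,0],[0,0,0]], rotation=[[0,0.0017,0],[0,0.0017,0],[0,0.0017,0],[0,0.0017,0],[0,0.0017,0],[0,0.0017,0],[0,0.0017,0],[0,0,0],[0,0,0]], grip=[1,1,1,1,1,1,1,1,1])

```text
clock: 3.27
position: [600.8, -140.6, 28.8]
ee_rot: [0.97, 0.143, -0.196, 0.03]
contact_force: [0.4, 0.8, -0.1]
gripper_width: 85.7
```

Run:
```python
from h import *
from bench import arm,optics
s=arm.read_state();print(s["clock"],s["position"],s["contact_force"])
rows(T(np.array([.5915,-.142,.007]),tool(16.8,24)),1)
for n in("side","top"):
    d=optics.get_image(n);np.savez(f"{n}1.npz",**d)
    g=proj(d,[[593.8,-141.3,18]])[0].astype(int)
    c=d["image"][g[1]-40:g[1]+40,g[0]-50:g[0]+50];cv2.imwrite(f"pics/{n}1.png",cv2.resize(c,(400,320)))
cv2.imwrite("pics/m1.png",np.hstack([cv2.imread(f"pics/{n}1.png") for n in("side","top")]))
```

```text
3.2667 [ 600.7766969  -140.64468152   28.84199873] [ 0.43868367  0.78308914 -0.11303792]
N 1 travel [-0.     -0.0014  0.0237] rot [ 0.0021 -0.0188 -0.0012]
```

View pics/m1.png

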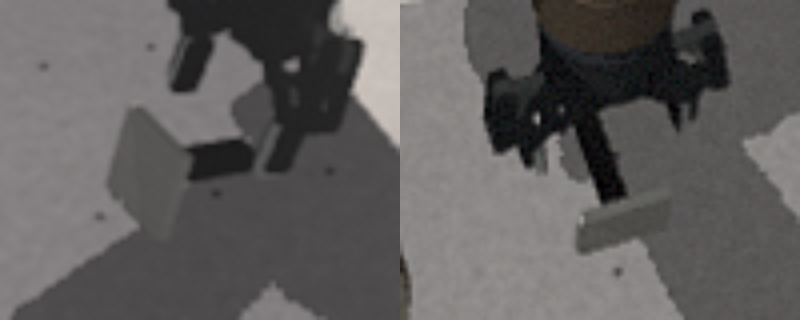

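Both fingers straddle the post (side crop: post at (220,160); top crop: post at (600,155) between the fingers), and the plate is clear. Now advance and close.

play_rows(travel=[[0,-0.0005,0.008],[0,-0.0005,0.008],[0,-0.0004,0.0075],[0,0,0],[0,0,0],[0,0,0],[0,0,0],[0,0,0],[0,0,0],[0,0,0],[0,0,0]], rotation=[[0,-0.006,0],[0,-0.006,0],[0,-0.006,0],[0,0,0],[0,0,0],[0,0,0],[0,0,0],[0,0,0],[0,0,0],[0,0,0],[0,0,0]], grip=[1,1,1,1,0,0,0,0,0,0,0])

```text
clock: 4.28
position: [590.6, -141.6, 3.9]
ee_rot: [0.967, 0.143, -0.208, 0.031]
contact_force: [-0.1, 0.5, 1.1]
gripper_width: 14.5
```

Run:
```python
from h import *
from bench import arm,optics
s=arm.read_state();print(s["clock"],s["position"],s["contact_force"],s["gripper_width"],s["joint_vel"])
rows(T(np.array([.5915,-.142,.007]),tool(16.8,24)),1)
# lift then rotate to lean -41 (65 deg) further out
rows(T(np.array([.600,-.140,.100]),tool(16.8,24)))
```

```text
4.2833 [ 590.64608965 -141.56681253    3.94299612] [-0.08597106  0.45325136  1.13750867] 14.477903648678986 [-1.79359473e-04 -5.56489896e-04 -1.96169697e-03 -1.57653865e-05
  9.62023800e-04  1.83592752e-04]
N 1 travel [-0.0006  0.0007 -0.0031] rot [ 0.0006  0.0045 -0.0004]
N 3 travel [-0.0102  0.0004 -0.0305] rot [ 0.0002  0.0015 -0.0001]
```

play_rows(travel=[[-0.0102,0,-0.0305],[-0.0102,0,-0.0305],[-0.0102,0,-0.0305],[0,0,0],[0,0,0]], rotation=[[0,0,0],[0,0,0],[0,0,0],[0,0,0],[0,0,0]], grip=[0,0,0,0,0])

```text
clock: 4.7
position: [601.1, -138.4, 101.1]
ee_rot: [0.968, 0.143, -0.205, 0.031]
contact_force: [-0.9, -0.8, -3.0]
gripper_width: 14.9
```

play_rows(travel=[[0,0,0],[0,0,0],[0,0,0],[0,0,0],[0,0,0],[0,0,0],[0,0,0],[0,0,0],[0,0,0],[0,0,0],[0,0,0],[0,0,0]], rotation=[[0,0.11,0],[0,0.11,0],[0,0.11,0],[0,0.11,0],[0,0.11,0],[0,0.11,0],[0,0.11,0],[0,0.11,0],[0,0.11,0],[0,0.11,0],[0,0.11,0],[0,0,0]], grip=[0,0,0,0,0,0,0,0,0,0,0,0])

```text
clock: 5.7
position: [592.1, -139.3, 92.9]
ee_rot: [0.936, 0.135, 0.319, -0.055]
contact_force: [-0.4, -1.7, -2.6]
gripper_width: 14.9
```

Run:
```python
from h import *
from bench import arm,optics
s=arm.read_state();print(s["clock"],s["position"],s["contact_force"],s["gripper_width"],s["joints"])
M=T(s["position"],s["ee_rot"]);print(M)
for n in("side","top"):
    d=optics.get_image(n);np.savez(f"{n}2.npz",**d)
    g=proj(d,[s["position"]])[0].astype(int)
    c=d["image"][max(g[1]-40,0):g[1]+40,g[0]-50:g[0]+50];cv2.imwrite(f"pics/{n}2.png",cv2.resize(c,(400,320)));print(n,g)
cv2.imwrite("pics/m2.png",np.hstack([cv2.imread(f"pics/{n}2.png") for n in("side","top")]))
```

```text
5.7 [ 592.08714021 -139.31501751   92.85037991] [-0.42922078 -1.72014684 -2.60326452] 14.891184150378992 [-0.20563765  0.36280899 -0.32734965 -0.84430195 -0.41963992  2.76678622]
[[ 7.59735964e-01  2.88119110e-01  5.82913925e-01  5.92087140e+02]
 [ 2.17681338e-01 -9.57441892e-01  1.89525348e-01 -1.39315018e+02]
 [ 6.12712086e-01 -1.70997394e-02 -7.90121192e-01  9.28503799e+01]
 [ 0.00000000e+00  0.00000000e+00  0.00000000e+00  1.00000000e+00]]
side [339 273]
top [368 243]
```

View pics/m2.png

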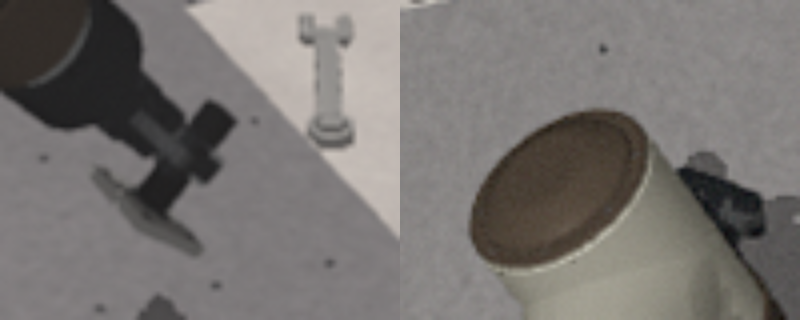

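The carrier hangs from the fingers at about 45° with the plate lowest (side crop (150,215)). I'll turn toward the arm's plane, tilt further and lower.

Run:
```python
from h import *
rows(T(np.array([.630,-.140,.070]),tool(-8,-50)),9)
```

```text
N 9 travel [0.0011 0.0004 0.0047] rot [-0.0345  0.0237  0.034 ]
```

play_rows(travel=[[0.0011,0.0004,0.0047],[0.0011,0.0004,0.0047],[0.0011,0.0004,0.0047],[0.0011,0.0004,0.0047],[0.0011,0.0004,0.0047],[0.0011,0.0004,0.0047],[0.0011,0.0004,0.0047],[0.0011,0.0004,0.0047],[0.0011,0.0004,0.0047],[0,0,0],[0,0,0]], rotation=[[-0.0345,0.0237,0.034],[-0.0345,0.0237,0.034],[-0.0345,0.0237,0.034],[-0.0345,0.0237,0.034],[-0.0345,0.0237,0.034],[-0.0345,0.0237,0.034],[-0.0345,0.0237,0.034],[-0.0345,0.0237,0.034],[-0.0345,0.0237,0.034],[0,0,0],[0,0,0]], grip=[0,0,0,0,0,0,0,0,0,0,0])

```text
clock: 6.72
position: [633.8, -155.9, 89.4]
ee_rot: [0.91, -0.056, 0.412, 0.003]
contact_force: [-0.4, 0.2, -2.1]
gripper_width: 14.6
```

Run:
```python
from h import *
from bench import arm,optics
s=arm.read_state();print(s["clock"],s["position"],s["contact_force"],s["gripper_width"],s["joints"])
M=T(s["position"],s["ee_rot"]);print(M)
p=s["position"]/1000
rows(T(np.array([p[0],p[1],.047]),tool(-8,-50)),4)
```

```text
6.7167 [ 633.81701526 -155.86727477   89.44515581] [-0.37958652  0.24101195 -2.13972875] 14.598470631799367 [-0.28059517  0.39618977 -0.31583974 -1.43713983 -0.16013301  3.09352933]
[[ 6.54884431e-01 -1.03949732e-01  7.48545814e-01  6.33817015e+02]
 [-9.91347490e-02 -9.93752291e-01 -5.12707165e-02 -1.55867275e+02]
 [ 7.49198694e-01 -4.06305074e-02 -6.61097934e-01  8.94451558e+01]
 [ 0.00000000e+00  0.00000000e+00  0.00000000e+00  1.00000000e+00]]
N 4 travel [-0.008   0.0003  0.0069] rot [-0.0133  0.0064 -0.0019]
```

Run:
```python
from h import *
rows(T(np.array([.700,-.160,.065]),tool(-5,-43)),8)
```

```text
N 8 travel [ 0.0035 -0.0002  0.0081] rot [-0.002  -0.0122 -0.0051]
```

play_rows(travel=[[0.0035,0,0.0081],[0.0035,0,0.0081],[0.0035,0,0.0081],[0.0035,0,0.0081],[0.0035,0,0.0081],[0.0035,0,0.0081],[0.0035,0,0.0081],[0.0035,0,0.0081],[0,0,0],[0,0,0]], rotation=[[-0.002,-0.0122,-0.005],[-0.002,-0.0122,-0.005],[-0.002,-0.0122,-0.005],[-0.002,-0.0122,-0.005],[-0.002,-0.0122,-0.005],[-0.002,-0.0122,-0.005],[-0.002,-0.0122,-0.005],[-0.002,-0.0122,-0.005],[0,0,0],[0,0,0]], grip=[0,0,0,0,0,0,0,0,0,0])

```text
clock: 7.55
position: [687.9, -174.0, 46.4]
ee_rot: [0.92, -0.032, 0.39, -0.003]
contact_force: [2.3, -0.2, -1.4]
gripper_width: 14.7
```

Run:
```python
from h import *
from bench import arm,optics
s=arm.read_state();print(s["clock"],s["position"],s["contact_force"],s["gripper_width"],s["joints"])
M=T(s["position"],s["ee_rot"]);print(M)
p=s["position"]/1000
rows(T(np.array([p[0],p[1],.047]),tool(-5,-43)),4)
```

```text
7.55 [ 687.88465275 -174.02029025   46.44663206] [ 2.26981108 -0.16671591 -1.40390239] 14.668292101720747 [-0.23812905  0.53217635 -0.19672623 -1.24069782 -0.16028988  2.91206234]
[[ 6.94029136e-01 -5.68864699e-02  7.17695958e-01  6.87884653e+02]
 [-6.23114877e-02 -9.97878958e-01 -1.88378145e-02 -1.74020290e+02]
 [ 7.17245312e-01 -3.16467108e-02 -6.96101752e-01  4.64466321e+01]
 [ 0.00000000e+00  0.00000000e+00  0.00000000e+00  1.00000000e+00]]
N 4 travel [ 0.0001 -0.     -0.0001] rot [-0.011  -0.0123 -0.0001]
```

play_rows(travel=[[0,0,0],[0,0,0],[0,0,0],[0,0,0],[0,0,0],[0,0,0],[0,0,0],[0,0,0]], rotation=[[0,0,0],[0,0,0],[0,0,0],[0,0,0],[0,0,0],[0,0,0],[0,0,0],[0,0,0]], grip=[1,1,1,1,1,1,1,1])

```text
clock: 8.22
position: [686.7, -174.2, 46.9]
ee_rot: [0.92, -0.033, 0.39, -0.003]
contact_force: [-0.4, 0.2, 1.4]
gripper_width: 85.2
```

play_rows(travel=[[0,0,-0.02],[0,0,-0.025],[0,0,-0.03],[0,0,-0.03],[0,0,-0.03],[0,0,0],[0,0,0]], rotation=[[0,0,0],[0,0,0],[0,0,0],[0,0,0],[0,0,0],[0,0,0],[0,0,0]], grip=[1,1,1,1,1,1,1])

```text
clock: 8.8
position: [587.8, -174.8, 140.1]
ee_rot: [0.919, -0.031, 0.393, -0.008]
contact_force: [-0.5, -0.4, -0.1]
gripper_width: 85.3
```

Run:
```python
from h import *
from bench import arm,optics
s=arm.read_state();print(s["clock"],s["position"],s["contact_force"],s["gripper_width"],s["joints"])
for n in("side","top"):
    d=optics.get_image(n);np.savez(f"{n}3.npz",**d)
    g=proj(d,[660,-174,30])[0].astype(int)
    c=d["image"][max(g[1]-40,0):g[1]+40,g[0]-50:g[0]+50];cv2.imwrite(f"pics/{n}3.png",cv2.resize(c,(400,320)));print(n,g)
cv2.imwrite("pics/m3.png",np.hstack([cv2.imread(f"pics/{n}3.png") for n in("side","top")]))
```

```text
8.8 [ 587.78924432 -174.75790046  140.12392962] [-0.50522514 -0.36520229 -0.12269358] 85.29046455527104 [-0.18935453  0.26106328 -0.40932123 -0.90672117 -0.16061497  2.53999526]
side [370 296]
top [378 219]
```

View pics/m3.png

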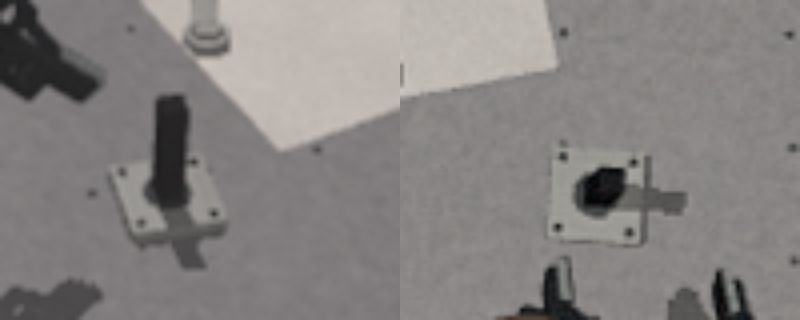

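The carrier stands upright on its plate: side crop (172,185), top crop plate centre (598,197). It is let go of and the fingers are clear.

```bash
cat > m.py <<'E'
from h import *
def meas(n,X,Zt=8,w=22,thr=115):
    d=load(n);g=d["image"].mean(2)
    u=proj(d,X)[0].astype(int)
    out=[]
    q=region(d,u[0]-w,u[0]+w,u[1]-w,u[1]+w,g>thr);m=np.zeros(g.shape,np.uint8);m[q[:,1],q[:,0]]=255
    cs,_=cv2.findContours(m,0,2);ct=max(cs,key=cv2.contourArea).reshape(-1,2)
    P=onplane(d,ct,np.array([0,0,1.]),np.array([0,0,Zt]))
    r=cv2.minAreaRect(P[:,:2].astype(np.float32));print(n,"rect",r)
E
python3 - <<'E'
from m import *
for t in (105,115,125):meas("top3.npz",[660,-174,8],thr=t)
for t in (115,125):meas("side3.npz",[660,-174,8],thr=t)
# post end from both views: dark, high
for n in("top3.npz","side3.npz"):
    d=load(n);g=d["image"].mean(2);u=proj(d,[660,-174,40])[0].astype(int)
    P,uv=pts(d,region(d,u[0]-25,u[0]+25,u[1]-30,u[1]+25,g<60));k=P[:,2]>25;k&=np.hypot(P[:,0]-660,P[:,1]+174)<35
    Q=P[k];k2=Q[:,2]>70;print(n,len(Q),Q.mean(0),Q[:,2].max(),Q[k2].mean(0),Q[k2].min(0),Q[k2].max(0))
rows(T(np.array([.655,-.174,.170]),tool(-4,0)))
E
```

```text
top3.npz rect ((662.34375, -171.40682983398438), (112.2800064086914, 113.70065307617188), 89.80397033691406)
top3.npz rect ((662.34375, -171.40682983398438), (112.2800064086914, 113.70065307617188), 89.80397033691406)
top3.npz rect ((662.34375, -171.40682983398438), (112.2800064086914, 113.70065307617188), 89.80397033691406)
side3.npz rect ((660.8351440429688, -165.35641479492188), (166.3746795654297, 104.82684326171875), 67.676513671875)
side3.npz rect ((661.8720703125, -165.6357879638672), (166.10060119628906, 102.70697784423828), 67.67828369140625)
top3.npz 74 [ 639.55898398 -168.71714311   67.15087236] 85.49165459188002 [ 640.38600341 -169.77051879   78.78861784] [ 633.08891499 -176.91832802   70.35398908] [ 648.51955134 -162.55643505   85.49165459]
side3.npz 149 [ 638.64771921 -173.88133955   57.68067738] 83.19504132583296 [ 639.32209444 -172.47338913   77.73327723] [ 632.35940367 -178.88879773   70.77143044] [ 647.24789961 -162.32720028   83.19504133]
N 8 travel [ 0.0094 -0.0008  0.0001] rot [-0.0055 -0.1006  0.0002]
```

Run:
```python
from h import *
d=load("top3.npz");c=np.array([[555,148],[648,155],[643,243],[548,240]])-[400,0]
P=onplane(d,c/4+[328,179],np.array([0,0,1.]),np.array([0,0,8]));print(P.round(1),P.mean(0))
e=P[1]-P[0]+P[2]-P[3];print("yaw of y axis",np.degrees(np.arctan2(e[0],-e[1])));e=P[0]-P[3]+P[1]-P[2];print("x",np.degrees(np.arctan2(e[1],e[0])))
# post end-face
g=d["image"].mean(2);u=proj(d,[640,-171,80])[0];print(u)
rows(T(np.array([.640,-.1715,.150]),tool(-4,0)),9)
```

```text
[[ 670.9 -145.8    8. ]
 [ 666.8 -206.2    8. ]
 [ 609.5 -202.3    8. ]
 [ 611.  -140.9    8. ]] [ 639.57671059 -173.79180028    8.        ]
yaw of y axis -2.652991427743749
x -4.273223882927281
[380.70533682 224.20083161]
N 9 travel [ 0.0058 -0.0008  0.0013] rot [-0.0049 -0.0894  0.0002]
```

play_rows(travel=[[0.0058,-0.0008,-0.002],[0.0058,-0.0008,-0.002],[0.0058,-0.0008,0],[0.0058,-0.0008,0.0013],[0.0058,-0.0008,0.0013],[0.0058,-0.0008,0.0013],[0.0058,-0.0008,0.0013],[0.0058,-0.0008,0.0013],[0.0058,-0.0008,0.0013],[0,0,0],[0,0,0],[0,0,0]], rotation=[[-0.0049,-0.0894,0],[-0.0049,-0.0894,0],[-0.0049,-0.0894,0],[-0.0049,-0.0894,0],[-0.0049,-0.0894,0],[-0.0049,-0.0894,0],[-0.0049,-0.0894,0],[-0.0049,-0.0894,0],[-0.0049,-0.0894,0],[0,0,0],[0,0,0],[0,0,0]], grip=[1,1,1,1,1,1,1,1,1,1,1,1])

```text
clock: 9.9
position: [618.9, -179.0, 147.3]
ee_rot: [0.997, -0.029, 0.078, -0.011]
contact_force: [-1.4, 0.0, 0.0]
gripper_width: 85.2
```

Run:
```python
from h import *
from bench import arm
s=arm.read_state();print(s["clock"],s["position"],s["contact_force"],s["gripper_width"],s["joints"])
rows(T(np.array([.640,-.1725,.100]),tool(-3.5,0)))
```

```text
9.9 [ 618.90455713 -179.04749863  147.33192817] [-1.40464501  0.04238022  0.01003925] 85.23847611350698 [-0.04249545  0.41910515 -0.16021417 -0.03223244 -0.83684999  1.57526949]
N 2 travel [ 0.0075 -0.0034  0.0248] rot [-0.0133 -0.0772  0.0017]
```

play_rows(travel=[[0.0075,-0.0034,0.012],[0.0075,-0.0034,0.012],[0,0,0],[0,0,0],[0,0,0]], rotation=[[-0.0133,-0.0772,0.0017],[-0.0133,-0.0772,0.0017],[0,0,0],[0,0,0],[0,0,0]], grip=[1,1,1,1,1])

```text
clock: 10.32
position: [636.5, -173.0, 127.0]
ee_rot: [1.0, -0.03, 0.001, 0.0]
contact_force: [-0.6, -0.2, 0.3]
gripper_width: 85.6
```

Run:
```python
from h import *
from bench import arm
s=arm.read_state();print(s["clock"],s["position"],s["contact_force"],s["gripper_width"],s["joints"])
rows(T(np.array([.640,-.1725,.060]),tool(-3.5,0)),5)
```

```text
10.3167 [ 636.48994951 -173.03969251  126.96788697] [-0.58627441 -0.18595229  0.26058665] 85.6125203578452 [-2.05128259e-02  5.23911575e-01 -3.91337506e-02  5.88696769e-04
 -1.00585699e+00  1.53007416e+00]
N 5 travel [ 0.0007 -0.0002  0.0134] rot [ 0.0001 -0.0004  0.    ]
```

play_rows(travel=[[0.0006,0,0.0127],[0.0006,0,0.0127],[0.0006,0,0.0127],[0.0006,0,0.0127],[0.0006,0,0.0127],[0.0006,0,0.0127],[0,0,0.0127],[0,0,0.0127],[0,0,0],[0,0,0],[0,0,0]], rotation=[[0,0,0],[0,0,0],[0,0,0],[0,0,0],[0,0,0],[0,0,0],[0,0,0],[0,0,0],[0,0,0],[0,0,0],[0,0,0]], grip=[1,1,1,1,1,1,1,1,1,1,1])

```text
clock: 11.23
position: [641.8, -173.4, 26.3]
ee_rot: [1.0, -0.03, 0.002, 0.001]
contact_force: [0.0, 0.1, -0.5]
gripper_width: 85.2
```

play_rows(travel=[[0,0,0],[0,0,0],[0,0,0],[0,0,0],[0,0,0],[0,0,0],[0,0,0],[0,0,0],[0,0,0]], rotation=[[0,0,0],[0,0,0],[0,0,0],[0,0,0],[0,0,0],[0,0,0],[0,0,0],[0,0,0],[0,0,0]], grip=[0,0,0,0,0,0,0,0,0])

```text
clock: 11.98
position: [641.6, -173.1, 26.5]
ee_rot: [1.0, -0.03, 0.002, 0.0]
contact_force: [0.3, 1.5, 4.2]
gripper_width: 15.3
```

Run:
```python
from h import *
from bench import arm
s=arm.read_state();print(s["clock"],s["position"],s["ee_rot"],s["contact_force"],s["wrist_torque"],s["gripper_width"])
p=s["position"]/1000
rows(T(p+[0,0,.14],s["ee_rot"]))
# foot in tool frame at final; pad pose
n=np.array([.328,.0215,.944]);n/=np.linalg.norm(n)
yaw=3.7;tilt=np.degrees(np.arccos(n[2]));print(tilt,np.degrees(np.arctan2(n[1],n[0])))
```

```text
11.9833 [ 641.64629872 -173.11910817   26.46019514] [ 9.99542168e-01 -3.02018307e-02  1.75706802e-03  4.64914083e-04] [0.34941869 1.54421203 4.20733516] [0.61414185 0.04220809 0.01099944] 15.344413530371837
N 4 travel [ 0.0001  0.     -0.035 ] rot [ 0. -0.  0.]
19.19828477258246 3.75030337679896
```

play_rows(travel=[[0,0,-0.02],[0,0,-0.04],[0,0,-0.04],[0,0,-0.04],[0,0,-0.03],[0,0,0],[0,0,0]], rotation=[[0,0,0],[0,0,0],[0,0,0],[0,0,0],[0,0,0],[0,0,0],[0,0,0]], grip=[0,0,0,0,0,0,0])

```text
clock: 12.57
position: [641.2, -173.1, 197.4]
ee_rot: [1.0, -0.031, 0.003, 0.0]
contact_force: [-1.4, -0.4, -3.8]
gripper_width: 15.5
```

Run:
```python
from h import *
from bench import arm
s=arm.read_state();print(s["clock"],s["position"],s["ee_rot"],s["contact_force"],s["wrist_torque"],s["gripper_width"])
R=tool(3.75,19.2);C=np.array([.5462,.218,.1085]);n=-R[:,2]
print(C+n*.1065);rows(T(C+n*.1065,R),14)
s0=T(s["position"]/1000,s["ee_rot"]);L=logm(np.linalg.inv(s0)@T(C+n*.1065,R)).real
print([(s0@expm(L*k/6))[:3,3].round(3).tolist() for k in range(7)])
```

```text
12.5667 [ 641.19080009 -173.14469803  197.44274044] [ 9.99529153e-01 -3.05428987e-02  2.92552796e-03  2.11187152e-04] [-1.40920129 -0.41184418 -3.84154935] [0.02709048 0.09475705 0.01064036] 15.529542828863093
[0.58114931 0.2202907  0.20907608]
N 14 travel [-0.0045 -0.0281 -0.0003] rot [-0.0015 -0.0243 -0.009 ]
[[0.641, -0.173, 0.197], [0.634, -0.107, 0.198], [0.626, -0.041, 0.199], [0.617, 0.025, 0.201], [0.606, 0.09, 0.203], [0.594, 0.155, 0.206], [0.581, 0.22, 0.209]]
```

play_rows(travel=[[-0.0045,-0.0281,-0.0003],[-0.0045,-0.0281,-0.0003],[-0.0045,-0.0281,-0.0003],[-0.0045,-0.0281,-0.0003],[-0.0045,-0.0281,-0.0003],[-0.0045,-0.0281,-0.0003],[-0.0045,-0.0281,-0.0003],[-0.0045,-0.0281,-0.0003],[-0.0045,-0.0281,-0.0003],[-0.0045,-0.0281,-0.0003],[-0.0045,-0.0281,-0.0003],[-0.0045,-0.0281,-0.0003]], rotation=[[-0.0015,-0.0243,-0.009],[-0.0015,-0.0243,-0.009],[-0.0015,-0.0243,-0.009],[-0.0015,-0.0243,-0.009],[-0.0015,-0.0243,-0.009],[-0.0015,-0.0243,-0.009],[-0.0015,-0.0243,-0.009],[-0.0015,-0.0243,-0.009],[-0.0015,-0.0243,-0.009],[-0.0015,-0.0243,-0.009],[-0.0015,-0.0243,-0.009],[-0.0015,-0.0243,-0.009]], grip=[0,0,0,0,0,0,0,0,0,0,0,0])

```text
clock: 13.57
position: [590.0, 165.5, 201.7]
ee_rot: [0.989, 0.024, -0.147, 0.006]
contact_force: [-0.4, 0.2, -2.5]
gripper_width: 15.3
```

play_rows(travel=[[-0.0045,-0.0281,-0.0003],[-0.0045,-0.0281,-0.0003],[0,0,0],[0,0,0],[0,0,0],[0,0,0]], rotation=[[-0.0015,-0.0243,-0.009],[-0.0015,-0.0243,-0.009],[0,0,0],[0,0,0],[0,0,0],[0,0,0]], grip=[0,0,0,0,0,0])

```text
clock: 14.07
position: [579.9, 219.0, 206.8]
ee_rot: [0.985, 0.032, -0.169, 0.006]
contact_force: [0.1, -0.8, -2.6]
gripper_width: 15.1
```

Run:
```python
from h import *
from bench import arm,optics
s=arm.read_state();print(s["clock"],s["position"],s["joints"],s["contact_force"],s["gripper_width"])
M=T(s["position"],s["ee_rot"]);print(M[:3,:3].round(4))
R=tool(3.75,19.2);C=np.array([.5462,.218,.1085]);n=-R[:,2]
rows(T(C+n*.0515,R),6)
for nm in("side","top"):
    d=optics.get_image(nm);np.savez(f"{nm}4.npz",**d)
    g=proj(d,[550,218,135])[0].astype(int)
    c=d["image"][max(g[1]-40,0):g[1]+40,g[0]-50:g[0]+50];cv2.imwrite(f"pics/{nm}4.png",cv2.resize(c,(400,320)));print(nm,g)
cv2.imwrite("pics/m4.png",np.hstack([cv2.imread(f"pics/{nm}4.png") for nm in("side","top")]))
```

```text
14.0667 [579.8751503  219.02753548 206.77284943] [ 0.54389639  0.56616041  0.26088456 -0.15272987 -1.57089109  1.11535489] [ 0.05288276 -0.76373146 -2.60782984] 15.054447199078183
[[ 0.9407  0.0652 -0.333 ]
 [ 0.0608 -0.9979 -0.0236]
 [-0.3338  0.0019 -0.9426]]
N 6 travel [ 0.0001 -0.0002  0.0087] rot [ 0.0003  0.0009 -0.0001]
side [289 189]
top [214 258]
```

View pics/m4.png

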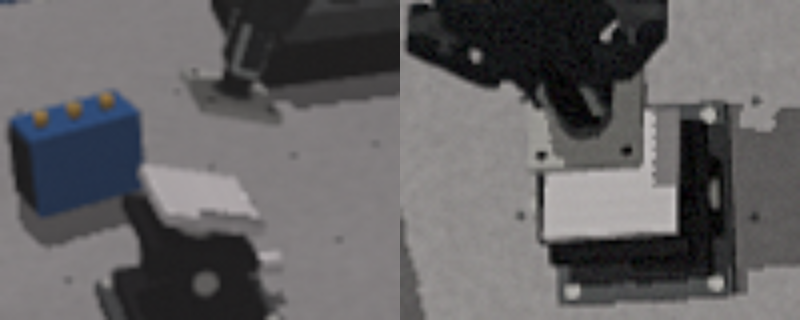

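Side crop: the plate (230,100) is held above the pad (200,195). Top crop: the plate's near edge runs from (527,168) to (641,168) over the pad. I'll check the plate's position in the grip against the prediction.

Run:
```python
from h import *
R=np.array([[.9407,.0652,-.333],[.0608,-.9979,-.0236],[-.3338,.0019,-.9426]]);p=np.array([579.9,219.0,206.8])
t=load("top4.npz");s=load("side4.npz")
for nm,c in(("front z8",[[-30,-30,18.5],[-30,30,18.5]]),("front z0",[[-30,-30,26.5],[-30,30,26.5]]),("back z8",[[30,-30,18.5],[30,30,18.5]])):
    X=np.array(c)@R.T+p
    print(nm,"top crop",((proj(t,X)-[164,218])*4+[400,0]).round(),"side crop",((proj(s,X)-[239,149])*4).round())
# observed front edge corners on plane of top face
P=onplane(t,np.array([[195.75,260],[224.25,260]]),R[:,2],p+R@[0,0,18.5]);print("obs tool coords",((P-p)@R).round(1))
# plate top face depth fit
g=t["image"].mean(2);P,_=pts(t,region(t,196,224,247,259,g>85));k=P[:,2]>150;print(len(P),k.sum());print(plane(P[k]))
```

```text
front z8 top crop [[524. 168.]
 [636. 161.]] side crop [[182.  66.]
 [205. 102.]]
front z0 top crop [[528. 174.]
 [638. 167.]] side crop [[179.  76.]
 [202. 112.]]
back z8 top crop [[530.  67.]
 [638.  61.]] side crop [[258.  79.]
 [283. 114.]]
obs tool coords [[-30.1 -28.3  18.5]
 [-34.   33.   18.5]]
248 247
(array([558.32208718, 216.72830404, 194.84609843]), array([0.36851546, 0.02719951, 0.92922362]), np.float64(1.1066895305381423), 186)
```

play_rows(travel=[[0.0002,-0.0002,0.0087],[0.0002,-0.0002,0.0087],[0.0002,-0.0002,0.0087],[0.0002,-0.0002,0.0087],[0.0002,-0.0002,0.0087],[0.0002,-0.0002,0.0087],[0,0,0.006],[0,0,0.004],[0,0,0],[0,0,0],[0,0,0],[0,0,0]], rotation=[[0,0.0009,0],[0,0.0009,0],[0,0.0009,0],[0,0.0009,0],[0,0.0009,0],[0,0.0009,0],[0,0,0],[0,0,0],[0,0,0],[0,0,0],[0,0,0],[0,0,0]], grip=[0,0,0,0,0,0,0,0,0,0,0,0])

```text
clock: 15.17
position: [561.3, 220.2, 149.5]
ee_rot: [0.986, 0.033, -0.165, 0.006]
contact_force: [-0.9, 0.8, -2.0]
gripper_width: 15.2
```

```bash
cat > near.py <<'E'
from h import *
from bench import arm,optics
import sys
k=sys.argv[1];s=arm.read_state();R=tool(3.75,19.2);C=np.array([546.2,218,108.5])
M=T(s["position"],s["ee_rot"])[:3,:3];f=s["position"]+M@[0,0,26.5]
print(s["clock"],"foot in pad frame x,-y,-z",((f-C)@R).round(2),"ang",np.degrees(np.arccos(M[:,2]@R[:,2])).round(2),"F tool",(s["contact_force"]@M).round(2),"Tq",s["wrist_torque"].round(2),"w",s["gripper_width"].round(1))
print("vel",np.abs(s["joint_vel"]).max().round(4))
if k!="0":
    for nm in("side","top"):
        d=optics.get_image(nm);np.savez(f"{nm}{k}.npz",**d)
        g=proj(d,[550,218,125])[0].astype(int)
        c=d["image"][g[1]-32:g[1]+32,g[0]-40:g[0]+40];cv2.imwrite(f"pics/{nm}{k}.png",cv2.resize(c,(400,320),interpolation=cv2.INTER_CUBIC));print(nm,g)
    cv2.imwrite(f"pics/m{k}.png",np.hstack([cv2.imread(f"pics/{nm}{k}.png") for nm in("side","top")]))
E
python3 near.py 5
```

```text
Traceback (most recent call last):
  File "near.py", line 6, in <module>
    print(s["clock"],"foot in pad frame x,-y,-z",((f-C)@R).round(2),"ang",np.degrees(np.arccos(M[:,2]@R[:,2])).round(2),"F tool",(s["contact_force"]@M).round(2),"Tq",s["wrist_torque"].round(2),"w",s["gripper_width"].round(1))
                                                                                                                                                                                                     ^^^^^^^^^^^^^^^^^^^^^^^^
AttributeError: 'float' object has no attribute 'round'
```

```bash
sed -i 's/s\["gripper_width"\].round(1)/s["gripper_width"]/' near.py; python3 near.py 5
```

```text
15.1667 foot in pad frame x,-y,-z [  0.98  -1.21 -17.23] ang 0.21 F tool [-0.15 -0.91  2.14] Tq [ 0.04 -0.92  0.  ] w 15.165868033086607
vel 0.0034
side [290 192]
top [215 259]
```

View pics/m5.png

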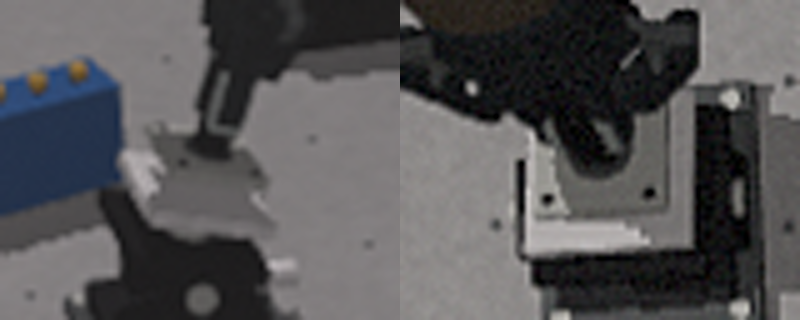

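Both views show the plate hovering over the pad. In the top crop the plate spans 530–667 and the pad 522–695, which is centred once perspective is allowed for. Approaching to contact.

play_rows(travel=[[0,0.0003,0.004],[0,0.0003,0.004],[0,0.0003,0.003],[0,0,0.002],[0,0,0],[0,0,0],[0,0,0]], rotation=[[0,0,0],[0,0,0],[0,0,0],[0,0,0],[0,0,0],[0,0,0],[0,0,0]], grip=[0,0,0,0,0,0,0])

```text
clock: 15.85
position: [556.8, 218.9, 136.8]
ee_rot: [0.986, 0.033, -0.165, 0.006]
contact_force: [-0.3, 0.1, -2.7]
gripper_width: 15.3
```

```bash
python3 near.py 0
```

```text
15.85 foot in pad frame x,-y,-z [ 0.83 -0.23 -3.71] ang 0.17 F tool [ 0.6  -0.11  2.67] Tq [ 0.09 -0.88 -0.04] w 15.274838773106946
vel 0.0023
```

play_rows(travel=[[0,0,0.002],[0,0,0],[0,0,0],[0,0,0]], rotation=[[0,0,0],[0,0,0],[0,0,0],[0,0,0]], grip=[0,0,0,0])

```text
clock: 16.18
position: [556.1, 218.9, 134.8]
ee_rot: [0.986, 0.033, -0.165, 0.006]
contact_force: [0.5, 0.0, -1.9]
gripper_width: 15.4
```

```bash
python3 near.py 0
```

```text
16.1833 foot in pad frame x,-y,-z [ 0.77 -0.18 -1.64] ang 0.16 F tool [ 1.07 -0.02  1.66] Tq [ 0.02 -0.92 -0.03] w 15.356284448047976
vel 0.0017
```

play_rows(travel=[[0,0,0.0015],[0,0,0],[0,0,0],[0,0,0]], rotation=[[0,0,0],[0,0,0],[0,0,0],[0,0,0]], grip=[0,0,0,0])

```text
clock: 16.52
position: [555.5, 218.8, 133.4]
ee_rot: [0.986, 0.033, -0.165, 0.006]
contact_force: [-0.2, -0.4, -3.2]
gripper_width: 15.4
```

```bash
python3 near.py 0
```

```text
16.5167 foot in pad frame x,-y,-z [ 0.74 -0.15 -0.06] ang 0.15 F tool [0.86 0.42 3.08] Tq [ 0.01 -0.89 -0.02] w 15.41289474032442
vel 0.0022
```

play_rows(travel=[[0,0,0.0015],[0,0,0],[0,0,0],[0,0,0]], rotation=[[0,0,0],[0,0,0],[0,0,0],[0,0,0]], grip=[0,0,0,0])

```text
clock: 16.85
position: [555.4, 218.8, 132.5]
ee_rot: [0.986, 0.033, -0.165, 0.006]
contact_force: [0.8, 0.3, 1.4]
gripper_width: 15.3
```

```bash
python3 near.py 0
```

```text
16.85 foot in pad frame x,-y,-z [ 0.93 -0.2   0.75] ang 0.21 F tool [ 0.3  -0.21 -1.55] Tq [ 0.01 -0.72  0.02] w 15.272878780407641
vel 0.0049
```

play_rows(travel=[[0,0,0.0015],[0,0,0],[0,0,0],[0,0,0]], rotation=[[0,0,0],[0,0,0],[0,0,0],[0,0,0]], grip=[0,0,0,0])

```text
clock: 17.18
position: [554.9, 218.8, 131.0]
ee_rot: [0.986, 0.033, -0.165, 0.006]
contact_force: [1.8, -0.8, 2.9]
gripper_width: 15.1
```

```bash
python3 near.py 0
```

```text
17.1833 foot in pad frame x,-y,-z [ 0.93 -0.2   2.34] ang 0.2 F tool [ 0.69  0.93 -3.27] Tq [-0.01 -0.58  0.06] w 15.125250628983817
vel 0.0041
```

play_rows(travel=[[0,0,0.001],[0,0,0.001],[0,0,0.0011],[0,0,0],[0,0,0],[0,0,0],[0,0,0]], rotation=[[0,0,0],[0,0,0],[0,0,0],[0,0,0],[0,0,0],[0,0,0],[0,0,0]], grip=[0,0,0,0,0,0,0])

```text
clock: 17.77
position: [554.1, 218.8, 128.7]
ee_rot: [0.986, 0.033, -0.165, 0.006]
contact_force: [1.0, 0.9, 6.5]
gripper_width: 15.2
```

```bash
python3 near.py 6
```

```text
17.7667 foot in pad frame x,-y,-z [ 1.   -0.21  4.81] ang 0.25 F tool [-1.14 -0.85 -6.47] Tq [ 0.05 -0.3  -0.  ] w 15.221685627898317
vel 0.0013
side [290 192]
top [215 259]
```

View pics/m6.png

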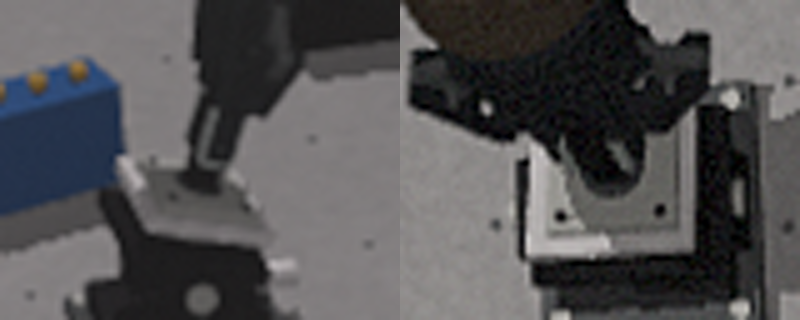

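Side crop: plate flush on the pad, no visible gap (200,210). Top crop: margins about equal, left 528/543, right 680/695. The measured force puts the pad near 4 mm, so I'll add a little.

play_rows(travel=[[0,0,0.0006],[0,0,0],[0,0,0],[0,0,0],[0,0,0],[0,0,0],[0,0,0],[0,0,0]], rotation=[[0,0,0],[0,0,0],[0,0,0],[0,0,0],[0,0,0],[0,0,0],[0,0,0],[0,0,0]], grip=[0,0,0,0,0,0,0,0])

```text
clock: 18.53
position: [554.0, 218.7, 128.3]
ee_rot: [0.986, 0.033, -0.164, 0.006]
contact_force: [2.1, -0.0, 6.8]
gripper_width: 15.2
```

```bash
python3 near.py 7
python3 - <<'E'
from h import *
t=load("top7.npz");g=t["image"].mean(2)
# top view: plate top face and pad rim, away from shadows/gripper
P,uv=pts(t,region(t,201,236,240,262,g>60));R=tool(3.75,19.2);C=np.array([546.2,218,108.5]);L=(P-C)@R
k=(abs(L[:,0])<27)&(abs(L[:,1])<27)&(L[:,2]<3)&(L[:,2]>-12);c,n,e,N=plane(P[k]);print("plate top",c,n,e,N,np.degrees(np.arccos(n@-R[:,2])),"tilt",np.degrees(np.arccos(n[2])))
s=load("side7.npz");gs=s["image"].mean(2);u=proj(s,[550,218,112])[0].astype(int)
P,uv=pts(s,region(s,u[0]-20,u[0]+20,u[1]-14,u[1]+14,gs>60));L=(P-C)@R
k=(abs(L[:,0])<27)&(abs(L[:,1])<27)&(L[:,2]<3)&(L[:,2]>-12);c,n,e,N=plane(P[k]);print("plate top side",c,n,e,N,np.degrees(np.arccos(n@-R[:,2])),"tilt",np.degrees(np.arccos(n[2])))
E
```

```text
18.5333 foot in pad frame x,-y,-z [ 1.02 -0.19  5.19] ang 0.26 F tool [-0.23  0.15 -7.12] Tq [-0.  -0.2 -0. ] w 15.19522253368295
vel 0.0012
side [290 192]
top [215 259]
plate top [553.67973634 202.89546263 108.67021216] [0.43726256 0.00290862 0.89932919] 1.4685181707047936 44 6.850394741719756 tilt 25.929967775470153
plate top side [543.78029694 214.57672264 114.15190597] [0.33128864 0.02007844 0.9433158 ] 0.8777529107764026 65 0.20613529868233768 tilt 19.383927838453886
```

```bash
python3 -c "
from bench import workorder;print(workorder.job_done())"
```

```text
the job is handed in; nothing more can be done
None
```

I stood the carrier upright on its plate and let go of it. I then took it by the post, tilted it about 19° and pressed it onto the sprung pad. I handed the job in at 18.5 s, still gripping and holding still; the hand-in reports no verdict.

**Upright:** both camera views showed the carrier standing on its plate with the fingers open and clear.

**Pad depression:** about 4.4 mm from the push force of about 9.5 N, and about 4.8 mm from tool travel after first contact. The target was about 5 mm.

**Centring:** the tool pose put the plate within about 1 mm of the pad's measured centre, and the margins in the top view were equal.

**Flushness:** the tool was 0.26° off the measured pad normal, and a plane fit to the plate in the side view agreed within 0.2°. The matching fit in the top view disagreed by 7°. It used only 44 noisy, partly hidden points, so I disregarded it.

**Bystanders:** I made no separate position check on the drive unit, wrench and bottle. The arm's path stayed clear of them.

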